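# Lock the carousel onto the bench mixer with its spring ring

## Task

The mixer's carousel is on its spindle but still rides on top of the drive lugs, with the retaining ring laid loosely on the step near the spindle's end. Turn the carousel on the spindle until it drops home over the lugs, then spread the ring by its two eyes, bring it down the spindle onto the carousel's hub and let it spring shut in the groove, so that the carousel is locked. Leave the things around it alone.

Things in the scene. Friction and masses are not known exactly. Their poses are not given: they have to be found in the camera images.
- mixer: Bench mixer, fixed: white housing 145 x 145 x 48 mm, dial at its front (-x). Origin on the counter, on the spindle's upright axis. A steel flange (top at 56 mm) carries three drive lugs, 8 mm wide round the circle, 34 mm from the axis, at the mixer's +x and at 120 and 240 deg; lug tops at 63 mm.
- groove (a point): Point on the spindle's axis 90 mm above the counter: the height of the ring's underside when home. The steel spindle is 40 mm thick up to a flat step at 116 mm, with a 33 mm nose above it that ends at 133 mm. Its groove (35 mm across the floor) runs from 89 to 99 mm.
- carousel: Loose grey carousel, 0.4 kg, turning on the spindle with 1.5 mm play: disc 160 mm across with a central hub. Origin on its axis at the hub's underside; deck 14 mm and hub top 34 mm above it. Hidden under the hub are three notches, 13 mm wide, at its +x and at 120 and 240 deg. Over the lugs, at any of the three positions, it drops 7 mm.
- hub_top (a point): Centre of the top of the carousel's hub (59 mm across): 97 mm above the counter while the carousel rides on the lugs, when the hub covers the groove, and 90 mm when it is home. The ring lies on this face when home.
- cup_1 (a point): Middle of one of four like vial cups that stand on the carousel's deck: 26 mm across, 18 mm tall, this point half-way up, 65 mm from the axis, 45 deg from the carousel's +x. Push the cups sideways to turn the carousel; 65 mm of free deck lies between neighbours.
- cup_2 (a point): The same point of the next cup, 135 deg from the carousel's +x.
- cup_3 (a point): The same point of the third cup, 225 deg from the carousel's +x.
- cup_4 (a point): The same point of the fourth cup, 315 deg from the carousel's +x.
- ring_centre (a point): Centre of the bore of the loose sprung steel ring, half-way through its 6 mm; 70 g, 67 mm across, a bridge at -x and two pivoted jaws; +x points midway between the two eyes. Shut, its 34 mm bore rests on the spindle's step (this point 119 mm above the counter); it passes the spindle only when spread. Home, this point is about 93 mm up.
- eye_left (a point): Left eye of the ring (its +y): upright tube 10 mm across, rising 26 mm above the ring's underside; this point on its axis 16 mm above the underside. Shut, the eyes stand 40 mm from the bore's centre along the ring's +x and 29 mm to either side: 48 mm clear between them for two shut fingertips, which spread them by opening.
- eye_right (a point): The same point of the right eye (at the ring's -y). The space between the eyes is free down to the carousel's hub and deck; fingers up to 26 mm wide along the ring's +x, centred between the shut eyes, clear the spindle by 7 mm. When the ring is home both points are 106 mm above the counter.
- jaw_left (a joint): Angle of the left jaw about its pin, rad: 0 shut, grows as it is spread, stop at 0.36; a spring shuts it (3 N at the eye to start, 6 N at the stop). 0.25 moves the eye 15 mm outwards and passes the spindle with about 1 mm to spare. In the groove it reads under 0.06; sprung shut on the full spindle above the groove, 0.11 to 0.15.
- jaw_right (a joint): The same for the right jaw. As the jaws spread, the eyes also swing 3 to 4 mm towards the bridge, so eyes held by fingers draw the ring that much towards the fingers; the bridge clears the spindle by 5 mm. The spread ring hangs on the fingers by friction only; pressed too low past the hub it tilts and does not enter the groove.
- cup: Bystander: white lidded specimen cup, 49 mm wide, 55 mm tall, on the brown tray; origin under its centre.
- vial: Bystander: small dropper vial, 26 mm wide, 58 mm tall; origin under its centre.
- tweezers: Bystander: steel forceps, 127 mm long, on the brown tray; origin under the centre.

How it is judged:
By the outcome, as a careful person would: the job done as asked, in the order asked, and still so for the second after the job is handed in, with the robot touching nothing.
It also fails if it takes over 58 s, if anything falls off the work surface, if the arm or the gripper's body presses on something with over 40 N, if the wrist force passes 120 N, or if a joint passes its speed limit or range.

## Robot

A 6-joint arm with a two-finger parallel gripper is mounted at the origin on a cart in front of the work surface, level with it; the furniture and walls round the work are solid. World frame = base frame: x ahead of the robot, y to its left, z up, the work surface at z = 0. Lengths are in mm, angles in rad, forces in N, time in s.
With the tool pointing down it reaches from about 350 to 975 mm from the base axis. Payload 7.1 kg.
Tool frame: the origin (TCP) lies on the mounting face of the last link; the fingertips stand 182 mm ahead of it and the grasp point (between the pads) lies 163 mm ahead of it (ctrl.tip_reach is the distance from the TCP to the fingertips, in mm); z points along the fingers, y is the direction in which the jaws open and shut (so a half turn about z gives the same grasp; the last joint's range is limited). The gripper opens to 88 mm and grips with 3 to 60 N. Pads are 20 mm wide; open, the fingers measure 115 mm over their backs; the gripper's body (75 mm by 178 mm) begins 61 mm behind the grasp point.
Start: joints at [-1.352, 0.423, 1.63, -0, 1.089, -0.019], TCP at [147.248, -607.392, 404.675] pointing down, gripper open.
Joint ranges: [-3, 3], [-0.9, 2.11], [0.09, 2.58], [-1.31, 4.45], [0.11, 2.69], [-2.54, 2.54]. Speed limits (rad/s): [2.39, 2.39, 3.01, 3.14, 3.14, 3.14].

## Interface

Orientations are given as a rotation vector (axis times angle).
In Python, from workcell import ctrl gives the robot as it stands.
- The arm moves only by the tool jog_arm, never from a script. Its argument "steps" is a list that holds one entry, the list of rows, each a list of 7 numbers: the shift along the tool's x, y, z in m, then the turn, a rotation vector about the tool's x, y, z in degrees, then the gripper's target within -1 to 1 (shut at 1, half-way at 0, fully open at -1). A call has 1 to 20 rows; each row shifts and turns the commanded pose from where the row before left it, along the tool's axes as they then stand; what a row does not reach is not made up. A row lasts 1/12 s, in which the tool goes at most 41.7 mm and 7.16 degrees, less where a joint would pass 70% of its speed; a pose out of reach is approached as far as the arm can. A call is refused whole if a number of a shift passes 0.0417 or a number of a turn 7.16, either way. A call with a gripper value outside its range is refused whole. The fingers move at their own pace and stop on an object; the grip force is fixed at half the most. Time passes only in rows, so rows that do not move let the fingers close. It gives the time, the measured TCP pose, the force and the opening at its end, in the units of the state.
- ctrl.get_obs(): the state, without advancing time (a new reading comes with each control period).
- ctrl.get_image(name): name is "side" or "top" or "wrist"; returns the picture (400x640x3 uint8, red, green, blue); there is no depth.
- ctrl.camera_info(name): a dict with "fx", "fy", "cx", "cy" (pixels), "origin" and "attitude" of the camera in the world; the wrist camera has in their place "T_tool_cam" (4x4, takes a point from camera to tool coordinates, whose origin is the TCP and whose axes are the flange's). Camera axes: x right, y down, z forward; pixel columns grow to the right and rows downward; lengths in mm; the calibration is good to about 2 mm. A picture is of the moment at which its call begins: read the wrist's pose just before it. camera_info takes no time and is no camera call.
- ctrl.close_job(): hands the job in, once; it reports no verdict.
Trained networks look in the newest picture that a camera, given by its name, has taken for a name from the list of things; names that differ only in an ending like _2 or _b are one class to them, and where a whole thing is asked for, a point or a joint stands for the part that bears it (a point fixed in the world has none). Each returns a list of dicts, best first, with "p" (0 to 1); they miss things now and then, are a little off and sometimes report something else, mostly with a low value. They report only what shows in the picture. A call takes as long as a camera call.
- ctrl.look_for(thing, camera): "bbox" ([left, top, right, bottom] in pixels, round what is visible of it).
- ctrl.trace(thing, camera): "pixels" (400x640 bool, what is visible of it) and "bbox" ([left, top, right, bottom] in pixels, round what is visible of it).
- ctrl.landmark_of(thing, camera): "uv" ([column, row] in pixels: a listed point, or the origin of a listed thing).
The state is a dict: "t": time; "qpos": joint angles; "qvel": joint speeds; "joint_torque": joint torques, N m; "ee_pos": TCP position; "orientation": TCP orientation; "ft_force": force on the tool from outside, world axes, zero at the start; "moment": the same for the moment, N m; "width": finger opening in mm.
Only numpy, scipy, OpenCV 4.12 (cv2) and the standard library are available. Lean on these libraries where they do the work, as an engineer would, in place of code of your own. Each camera call takes 0.05 s, during which the arm holds its last target.

## Working session

There is one attempt and no reset: what is moved stays moved. The work goes in short steps, Python scripts to look and compute and a tool call to move; the robot and the scene stay as the last step left them, time stands still between calls to the robot, and variables do not carry over. Pictures are saved under pics/ and viewed, and the job is handed in when it is done.

Besides the shell and the picture viewer there is one more tool, called after "Request:" as name([rows], argument=value, ...), one row to a line, values as JSON. jog_arm: Moves the arm, as the interface text tells. Its arguments: {"type":"object","properties":{"steps":{"type":"array"}},"required":["steps"]}

```bash
mkdir -p pics; ls
python3 - <<'E'
from workcell import ctrl
import cv2
print(ctrl.get_obs(), ctrl.tip_reach)
for n in ("side","top","wrist"):
    im=ctrl.get_image(n); cv2.imwrite(f"pics/a_{n}.png",im[:,:,::-1]); print(n,ctrl.camera_info(n))
E
```

```text
pics
{'t': 0.0, 'qpos': array([-1.35202193e+00,  4.23836817e-01,  1.63069780e+00, -1.61523764e-05,
        1.08858846e+00, -1.90069209e-02]), 'qvel': array([-0.00046347, -0.0010108 , -0.00101373, -0.00015306,  0.0020359 ,
       -0.00066772]), 'joint_torque': array([ 1.99865608e-03, -5.44618893e+01, -2.73666126e+01,  6.44525257e-02,
        2.27624341e-02, -1.04683675e-04]), 'ee_pos': array([ 147.17466625, -607.13449517,  403.90093184]), 'orientation': array([-3.11790357e+00, -3.72457974e-01,  2.61949951e-04]), 'ft_force': array([-0.66035068, -0.96238757, -0.32253805]), 'moment': array([-0.05174481,  0.02297417,  0.01043447]), 'width': 87.54238157309989} 182.0
side {'fx': 483.00044039906487, 'fy': 483.00044039906487, 'cx': 318.65943527232463, 'cy': 198.09207488173016, 'origin': array([459.5869341 , 568.97082519, 727.7055011 ]), 'attitude': array([-0.0755585 ,  2.82427378, -1.32698704])}
top {'fx': 431.44837941148296, 'fy': 431.44837941148296, 'cx': 317.56407069387456, 'cy': 199.64914349285743, 'origin': array([ 374.75056891, -204.71420837, 1061.36153545]), 'attitude': array([-2.12987759,  2.14477352, -0.12908272])}
wrist {'fx': 334.57520902263553, 'fy': 334.57520902263553, 'cx': 324.51012076822366, 'cy': 201.80007300729298, 'T_tool_cam': array([[ 1.85887336e-03, -9.66261499e-01, -2.57556325e-01,
         7.14441510e+01],
       [ 9.99997993e-01,  1.98874139e-03, -2.43731558e-04,
         6.15736430e-01],
       [ 7.47721344e-04, -2.57555355e-01,  9.66263256e-01,
         1.93061642e+01],
       [ 0.00000000e+00,  0.00000000e+00,  0.00000000e+00,
         1.00000000e+00]])}
```

View pics/a_top.png

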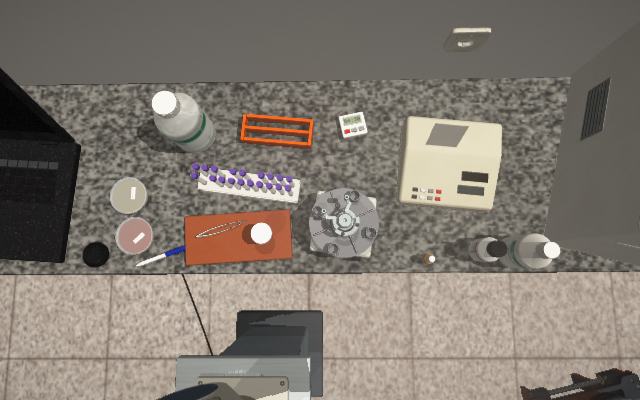

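View pics/a_side.png

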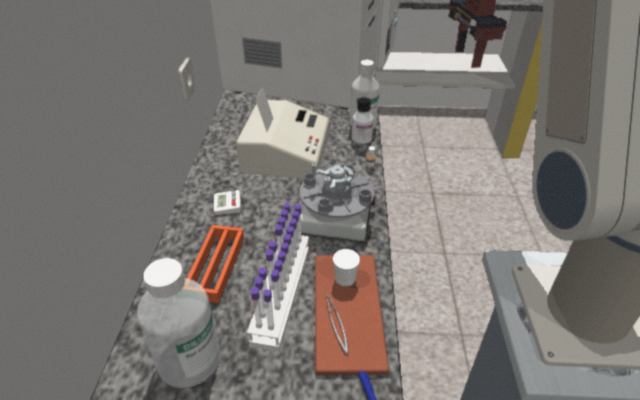

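View pics/a_wrist.png

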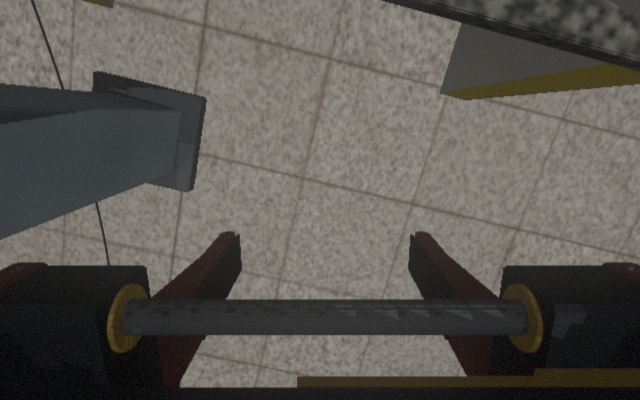

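```bash
cat > h.py <<'E'
import numpy as np, cv2
from scipy.spatial.transform import Rotation as R
from workcell import ctrl
def cam(n,obs=None):
    c=ctrl.camera_info(n); K=np.array([[c['fx'],0,c['cx']],[0,c['fy'],c['cy']],[0,0,1]])
    if n=='wrist':
        o=obs; T=np.eye(4); T[:3,:3]=R.from_rotvec(o['orientation']).as_matrix(); T[:3,3]=o['ee_pos']
        T=T@np.array(c['T_tool_cam']); return K,T[:3,:3],T[:3,3]
    return K,R.from_rotvec(c['attitude']).as_matrix(),np.array(c['origin'])
def ray_z(C,uv,z):
    K,Rm,o=C; d=Rm@np.linalg.solve(K,[uv[0],uv[1],1.]); return o+d*(z-o[2])/d[2]
def proj(C,p):
    K,Rm,o=C; q=K@(Rm.T@(np.asarray(p,float)-o)); return q[:2]/q[2]
Z=dict(mixer=0,hub_top=97,cup_1=86,cup_2=86,cup_3=86,cup_4=86,ring_centre=119,eye_left=132,eye_right=132,cup=0,vial=0,tweezers=0,carousel=63)
E
python3 - <<'E'
from h import *
np.set_printoptions(precision=1,suppress=True)
im=cv2.imread('pics/a_top.png'); cr=im[170:280,290:400]; cv2.imwrite('pics/a_topz.png',cv2.resize(cr,None,fx=5,fy=5,interpolation=cv2.INTER_CUBIC))
im=cv2.imread('pics/a_side.png'); cr=im[140:250,280:400]; cv2.imwrite('pics/a_sidez.png',cv2.resize(cr,None,fx=5,fy=5,interpolation=cv2.INTER_CUBIC))
for n in('top','side'):
    C=cam(n)
    for t in ['mixer','carousel','hub_top','cup_1','ring_centre','eye_left','eye_right','cup','vial']:
        for d in ctrl.landmark_of(t,n)[:5]:
            print(n,t,round(d['p'],2),np.array(d['uv']),ray_z(C,d['uv'],Z[t])[:2])
E
```

```text
top mixer 0.92 [344.1 224.2] [ 465.5 -246.9]
top hub_top 0.76 [344.6 220.6] [ 465.3 -244.3]
top hub_top 0.66 [341.6 221.5] [ 463.3 -237.5]
top cup_1 0.88 [266.2 233.1] [439.2 -66.9]
top cup_1 0.75 [331.2 248.2] [ 404.3 -213.7]
top cup_1 0.74 [316.3 214.6] [ 480.4 -180.6]
top cup_1 0.61 [374.5 227.2] [ 450.8 -311.9]
top cup_1 0.59 [358.3 195.3] [ 524.  -276.8]
top ring_centre 0.93 [342.1 220.7] [ 463.  -237.9]
top eye_left 0.61 [322.5 210.7] [ 483.9 -195.3]
top eye_right 0.53 [348.2 197.4] [ 512.5 -251.4]
top cup 0.88 [266.2 233.1] [444.9 -54.8]
top cup 0.75 [331.2 248.2] [ 406.9 -214.5]
top cup 0.74 [316.3 214.6] [ 489.8 -178.5]
top cup 0.61 [374.5 227.2] [ 457.5 -321.3]
top cup 0.59 [358.3 195.3] [ 537.1 -283.1]
top vial 0.42 [425.7 259.5] [ 378.3 -443.2]
side mixer 0.86 [338.9 219.6] [ 454.6 -234.5]
side mixer 0.7 [336.1 174.9] [ 465.  -400.7]
side carousel 0.88 [338.9 196.4] [ 456.6 -239.6]
side hub_top 0.68 [335.6 183. ] [ 464.6 -242.7]
side cup_1 0.65 [364.7 194.5] [ 402.7 -220.9]
side cup_1 0.65 [309.  179.1] [ 523.1 -267.5]
side cup_1 0.64 [323.8 203.9] [ 487.1 -185.7]
side cup_1 0.63 [346.  279.2] [439.9  13.2]
side cup_1 0.57 [350.5 171.7] [ 432.6 -299.7]
side ring_centre 0.87 [334.7 172.6] [ 467.3 -250. ]
side eye_left 0.73 [335.9 177.8] [ 464.2 -214.9]
side eye_left 0.63 [325. 182.] [ 485.8 -199.8]
side eye_right 0.54 [336.2 175.9] [ 463.7 -221.4]
side eye_right 0.49 [315.5 165.6] [ 508.1 -254.9]
side cup 0.65 [364.7 194.5] [ 395.1 -326.8]
side cup 0.65 [309.  179.1] [ 531.6 -379.6]
side cup 0.64 [323.8 203.9] [ 490.8 -286.9]
side cup 0.63 [346.  279.2] [437.2 -61.2]
side cup 0.57 [350.5 171.7] [ 429.  -416.1]
side vial 0.49 [370.9 167.4] [ 376.9 -437.5]
side vial 0.39 [335.2 217.4] [ 463.1 -241.4]
side vial 0.26 [314.6 166. ] [ 521.  -435.6]
```

View pics/a_topz.png

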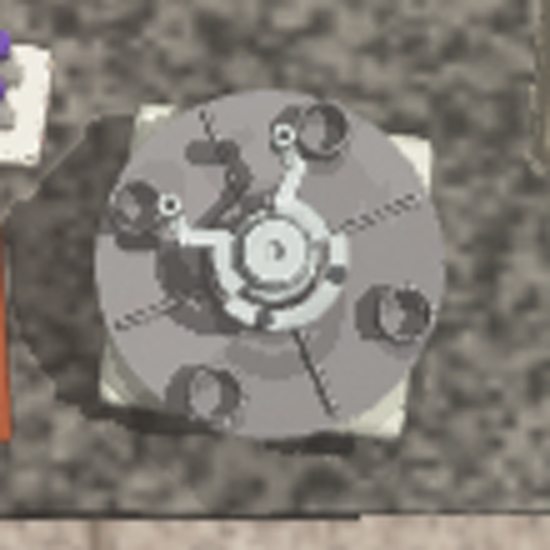

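View pics/a_sidez.png

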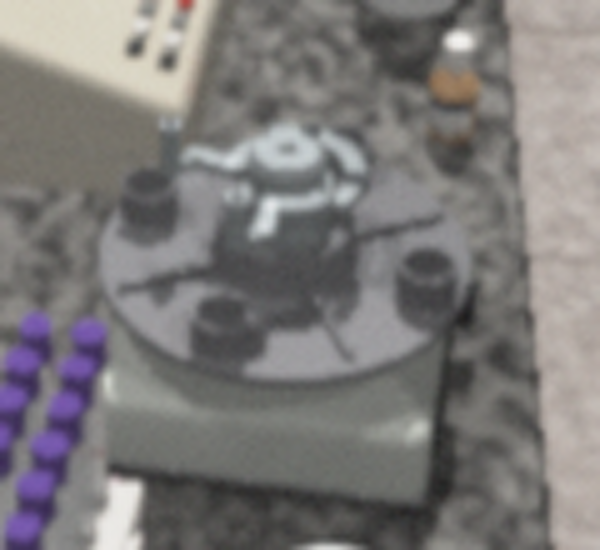

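```bash
cat >> h.py <<'E'
def state(): 
    o=ctrl.get_obs(); Rm=R.from_rotvec(o['orientation']).as_matrix()
    yaw=np.degrees(np.arctan2(Rm[1,0],Rm[0,0])); return o,Rm,yaw
def plan(xyz,yaw,n,g,start=None,g0=None):
    """rows to TCP xyz with tool x yaw(deg), tool down; n equal rows"""
    o,Rm,y0=state(); p=o['ee_pos'].copy()
    if start is not None: p=np.array(start[:3],float); y0=start[3]
    dy=(yaw-y0+180)%360-180
    P=[p+(np.array(xyz)-p)*i/n for i in range(n+1)]
    rows=[];cp=p.copy();cy=y0
    for i in range(n):
        c,s=np.cos(np.radians(cy)),np.sin(np.radians(cy))
        d=P[i+1]-cp; tx=np.round((d[0]*c+d[1]*s)/1000,4); ty=np.round((d[0]*s-d[1]*c)/1000,4); tz=np.round(-d[2]/1000,4)
        t=np.round(-(dy/n),2)
        rows.append([tx,ty,tz,0,0,t,g])
        cp=cp+1000*np.array([tx*c+ty*s,tx*s-ty*c,-tz]); cy-=t
    print(str([[float(v) for v in r] for r in rows]).replace(' ','').replace(',0.0,0.0,',',0,0,')); print('end',cp,cy)
def rel(o): return
E
python3 - <<'E'
from h import *
np.set_printoptions(precision=1,suppress=True)
C=cam('top')
f=lambda x,y:(290+x/5-.4,170+y/5-.4)
for n,x,y,z in [('disc',270,263,74),('nose',273,252,133),('c1',325,130,86),('c2',135,205,86),('c3',403,312,86),('c4',208,392,86),('eL',170,205,142),('eR',283,133,142)]:
    print(n,ray_z(C,f(x,y),z)[:2])
C=cam('side'); g=lambda x,y:(280+x/5-.4,140+y/5-.4)
for n,x,y,z in [('nose',290,148,133),('eR',170,122,142),('corner',425,430,48)]:print(n,ray_z(C,g(x,y),z)[:2])
C=cam('top')
for x,y in [(155,108),(430,140),(400,437),(103,400)]: print('hous',ray_z(C,f(x,y),48)[:2])
o,_,yaw=state();print(o['t'],yaw)
plan((400,-211,390),-28,12,-1)
E
```

```text
disc [ 463.7 -242.9]
nose [ 463.2 -241.9]
c1 [ 523.4 -268.3]
c2 [ 489.6 -181.4]
c3 [ 440.1 -302. ]
c4 [ 404.8 -213.8]
eL [ 482.9 -197.7]
eR [ 513.7 -246.6]
nose [ 461.4 -243.3]
eR [ 511.5 -246.5]
corner [ 401.6 -166. ]
hous [ 540.5 -190.2]
hous [ 523.9 -320.4]
hous [ 384.6 -303.1]
hous [ 402.5 -165. ]
1.05 13.62328721815232
[[0.0283,-0.0271,0.0012,0,0,3.47,-1.0],[0.0265,-0.0288,0.0012,0,0,3.47,-1.0],[0.0248,-0.0304,0.0013,0,0,3.47,-1.0],[0.0229,-0.0318,0.0012,0,0,3.47,-1.0],[0.0209,-0.0331,0.0012,0,0,3.47,-1.0],[0.0188,-0.0344,0.0012,0,0,3.47,-1.0],[0.0168,-0.0354,0.0013,0,0,3.47,-1.0],[0.0146,-0.0363,0.0012,0,0,3.47,-1.0],[0.0123,-0.0372,0.0012,0,0,3.47,-1.0],[0.0101,-0.0379,0.0012,0,0,3.47,-1.0],[0.0078,-0.0384,0.0013,0,0,3.47,-1.0],[0.0054,-0.0388,0.0012,0,0,3.47,-1.0]]
end [ 400.  -210.9  390. ] -28.01671278184768
```

Request:
jog_arm([
  [[0.0283,-0.0271,0.0012,0,0,3.2,-1],[0.0265,-0.0288,0.0012,0,0,3.2,-1],[0.0248,-0.0304,0.0013,0,0,3.2,-1],[0.0229,-0.0318,0.0012,0,0,3.2,-1],[0.0209,-0.0331,0.0012,0,0,3.2,-0.5],[0.0188,-0.0344,0.0012,0,0,3.2,0],[0.0168,-0.0354,0.0013,0,0,3.2,0],[0.0146,-0.0363,0.0012,0,0,3.2,0],[0.0123,-0.0372,0.0012,0,0,3.2,0],[0.0101,-0.0379,0.0012,0,0,3.2,0],[0.0078,-0.0384,0.0013,0,0,3.2,0],[0.0054,-0.0388,0.0012,0,0,1.7,0],[0,0,0,0,0,0,0],[0,0,0,0,0,0,0]],
])

```text
t: 2.22
ee_pos: [390.4, -203.0, 390.1]
orientation: [3.078, -0.626, 0.0]
ft_force: [-0.6, 0.0, 0.8]
width: 43.8
```

Run:
```python
from h import *
np.set_printoptions(precision=1,suppress=True)
o,_,yaw=state(); im=ctrl.get_image('wrist'); cv2.imwrite('pics/b_w.png',im[:,:,::-1])
print(o['t'],o['ee_pos'],yaw,o['width'],o['ft_force'])
C=cam('wrist',o)
for t in ['hub_top','cup_1','ring_centre','eye_left','eye_right']:
    for d in ctrl.landmark_of(t,'wrist')[:5]:
        print(t,round(d['p'],2),np.array(d['uv']),ray_z(C,d['uv'],Z[t])[:2])
```

```text
2.2167 [ 390.4 -203.   390.1] -22.994521659828813 43.75928299192794 [-0.6  0.   0.8]
cup_1 0.84 [179.5 189.9] [445.6 -88.6]
cup_1 0.82 [415.5  97.6] [ 438.5 -303.3]
cup_1 0.79 [332.5   8.4] [ 524.9 -266.1]
cup_1 0.72 [253. 100.] [ 488.2 -180.7]
cup_1 0.67 [331.4 177.4] [ 404.3 -215. ]
eye_left 0.66 [261.6  96.3] [ 483.  -195.2]
eye_right 0.69 [311.3  18. ] [ 514.  -245.6]
```

View pics/b_w.png

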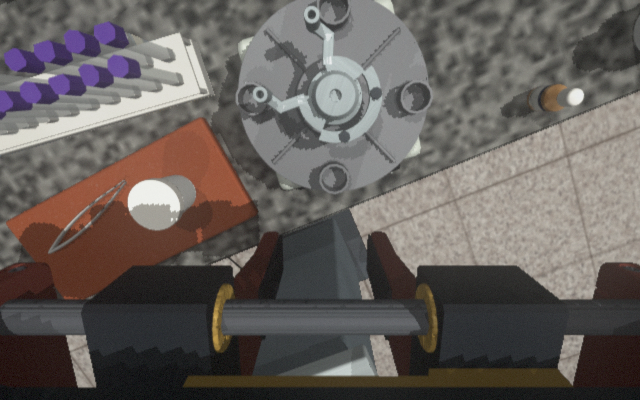

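Request:
jog_arm([
  [[0.0065,0.0035,0.01,0,0,0,0],[0.0065,0.0036,0.02,0,0,0,0],[0,0,0.025,0,0,0,0],[0,0,0.025,0,0,0,0],[0,0,0.02,0,0,0,0],[0,0,0.012,0,0,0,0],[0,0,0.009,0,0,0,0],[0,0,0.006,0,0,0,0],[0,0,0,0,0,0,0],[0,0,0,0,0,0,0]],
])

```text
t: 3.35
ee_pos: [398.8, -216.6, 263.2]
orientation: [3.077, -0.635, 0.0]
ft_force: [1.0, 0.7, 0.1]
width: 43.8
```

```bash
cat > look.py <<'E'
from h import *
import sys
np.set_printoptions(precision=1,suppress=True)
o,_,yaw=state(); n=sys.argv[1]
print(o['t'],o['ee_pos'],'tip',o['ee_pos'][2]-182,yaw,o['width'],o['ft_force'],o['moment'])
for c in sys.argv[2:]:
    o,_,yaw=state(); im=ctrl.get_image(c); 
    if c=='side': im=cv2.resize(im[130:250,270:400],None,fx=5,fy=5,interpolation=cv2.INTER_CUBIC)
    if c=='top': im=cv2.resize(im[160:280,280:410],None,fx=5,fy=5,interpolation=cv2.INTER_CUBIC)
    cv2.imwrite(f'pics/{n}_{c}.png',im[:,:,::-1])
E
python3 look.py c wrist side
```

```text
3.35 [ 398.8 -216.6  263.2] tip 81.20810825114552 -23.313563762326275 43.759072302981366 [1.  0.7 0.1] [ 0.1 -0.  -0. ]
```

View pics/c_wrist.png

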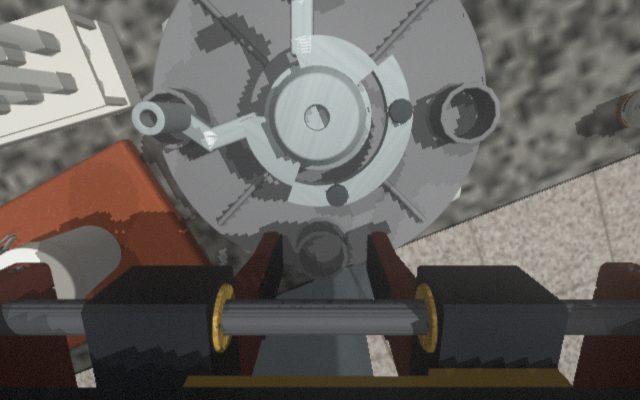

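View pics/c_side.png

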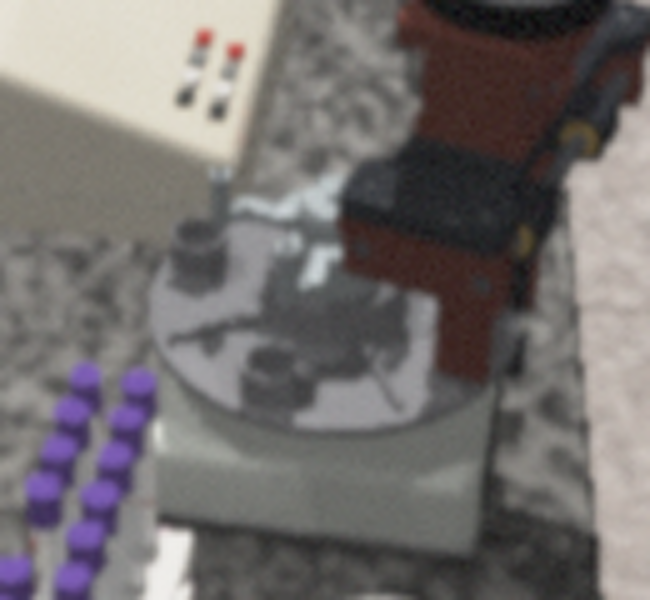

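Request:
jog_arm([
  [[0.0002,0.0037,0,0,0,-3,0],[0.0002,0.0037,0,0,0,-3,0],[0.0001,0.0024,0,0,0,-2,0],[0.0001,0.0024,0,0,0,-2,0],[0.0002,0.0024,0,0,0,-2,0],[0.0001,0.0025,0,0,0,-2,0],[0.0001,0.0024,0,0,0,-2,0],[0.0001,0.0025,0,0,0,-2,0],[0.0002,0.0024,0,0,0,-2,0],[0.0001,0.0024,0,0,0,-2,0],[0.0001,0.0025,0,0,0,-2,0],[0.0001,0.0024,0,0,0,-2,0]],
])

```text
t: 4.45
ee_pos: [394.4, -247.5, 263.9]
orientation: [3.14, 0.077, 0.003]
ft_force: [0.5, 1.8, -0.6]
width: 43.8
```

```bash
python3 look.py d wrist
```

```text
4.45 [ 394.4 -247.5  263.9] tip 81.89398678774711 2.8230796367480946 43.832590211253574 [ 0.5  1.8 -0.6] [ 0.2 -0.2 -0. ]
```

View pics/d_wrist.png

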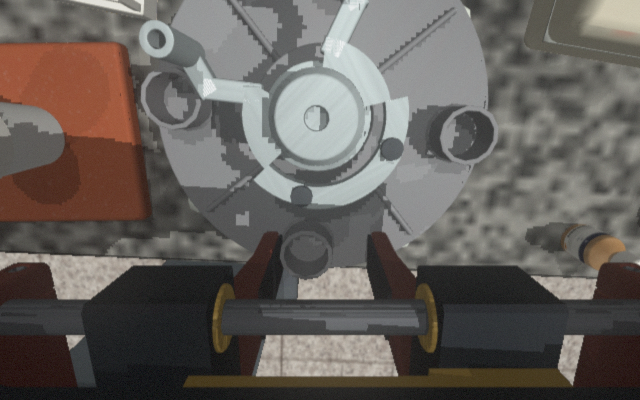

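Request:
jog_arm([
  [[0.0001,0.0024,0,0,0,-2,0],[0.0001,0.0024,0,0,0,-2,0],[0.0002,0.0024,0,0,0,-2,0],[0.0001,0.0025,0,0,0,-2,0],[0.0001,0.0024,0,0,0,-2,0],[0.0001,0.0025,0,0,0,-2,0],[0.0002,0.0024,0,0,0,-2,0],[0.0001,0.0024,0,0,0,-2,0],[0.0001,0.0025,0,0,0,-2,0]],
])

```text
t: 5.25
ee_pos: [399.4, -268.5, 263.7]
orientation: [3.09, 0.566, 0.001]
ft_force: [0.7, 1.9, 0.3]
width: 44.0
```

```bash
python3 look.py e wrist side
```

```text
5.25 [ 399.4 -268.5  263.7] tip 81.71939569060197 20.76888501246375 43.99069503962688 [0.7 1.9 0.3] [ 0.4 -0.1 -0. ]
```

View pics/e_wrist.png

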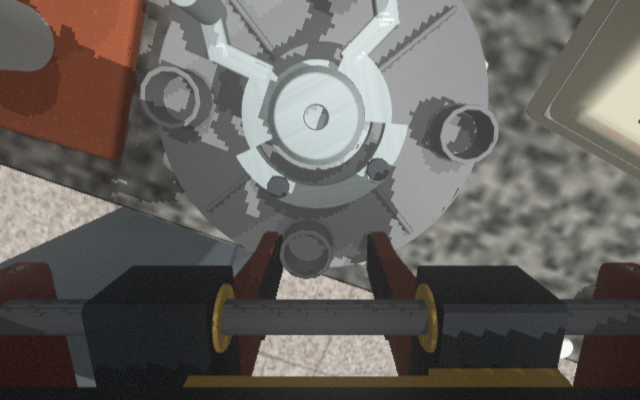

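View pics/e_side.png

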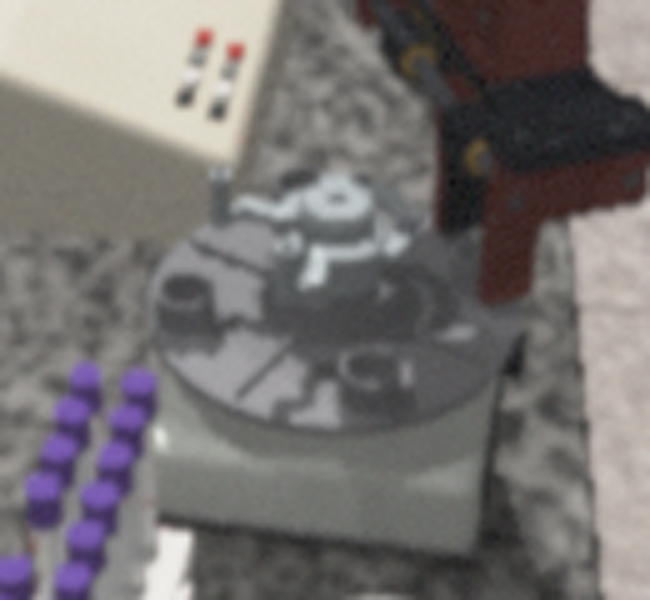

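Request:
jog_arm([
  [[0.0001,0.0024,0,0,0,-2,0],[0.0001,0.0024,0,0,0,-2,0],[0.0002,0.0024,0,0,0,-2,0],[0.0001,0.0025,0,0,0,-2,0],[0.0001,0.0024,0,0,0,-2,0],[0.0001,0.0025,0,0,0,-2,0],[0.0002,0.0024,0,0,0,-2,0],[0.0001,0.0024,0,0,0,-2,0],[0.0001,0.0025,0,0,0,-2,0],[0.0001,0.0024,0,0,0,-2,0],[0.0001,0.0024,0,0,0,-2,0],[0.0001,0.0025,0,0,0,-2,0],[0.0001,0.0024,0,0,0,-2,0]],
])

```text
t: 6.43
ee_pos: [417.4, -293.8, 263.3]
orientation: [-2.884, -1.245, -0.0]
ft_force: [-0.2, 1.3, 0.5]
width: 44.0
```

```bash
python3 look.py f wrist side
```

```text
6.4333 [ 417.4 -293.8  263.3] tip 81.30480278136002 46.71913421477868 43.992054268916114 [-0.2  1.3  0.5] [ 0.3  0.  -0. ]
```

View pics/f_wrist.png

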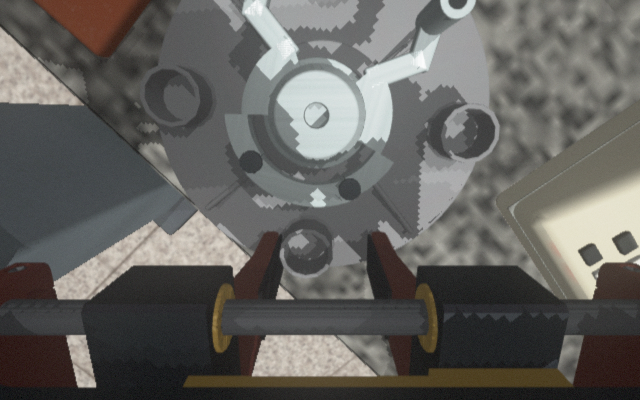

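View pics/f_side.png

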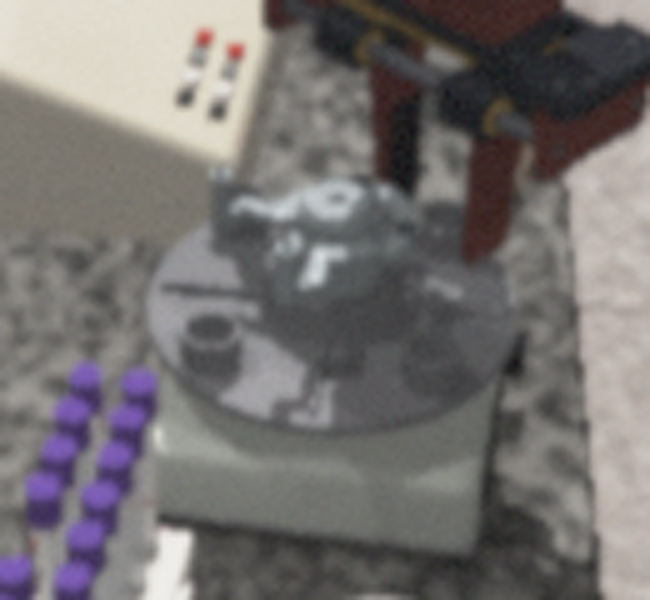

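Request:
jog_arm([
  [[0.0001,0.0024,0,0,0,-2,0],[0.0001,0.0024,0,0,0,-2,0],[0.0002,0.0024,0,0,0,-2,0],[0.0001,0.0025,0,0,0,-2,0],[0.0001,0.0024,0,0,0,-2,0],[0.0001,0.0025,0,0,0,-2,0],[0.0002,0.0024,0,0,0,-2,0],[0.0001,0.0024,0,0,0,-2,0],[0.0001,0.0025,0,0,0,-2,0],[0.0001,0.0024,0,0,0,-2,0],[0.0001,0.0024,0,0,0,-2,0],[0.0001,0.0025,0,0,0,-2,0],[0.0001,0.0018,0,0,0,-1.5,0],[0.0001,0.0018,0,0,0,-1.5,0]],
])

```text
t: 7.7
ee_pos: [446.0, -309.2, 263.1]
orientation: [-2.514, -1.884, 0.0]
ft_force: [-1.2, 1.0, 1.4]
width: 43.8
```

```bash
python3 look.py g wrist side
```

```text
7.7 [ 446.  -309.2  263.1] tip 81.13378198257675 73.69713596695233 43.75942707115486 [-1.2  1.   1.4] [ 0.1  0.2 -0. ]
```

View pics/g_wrist.png

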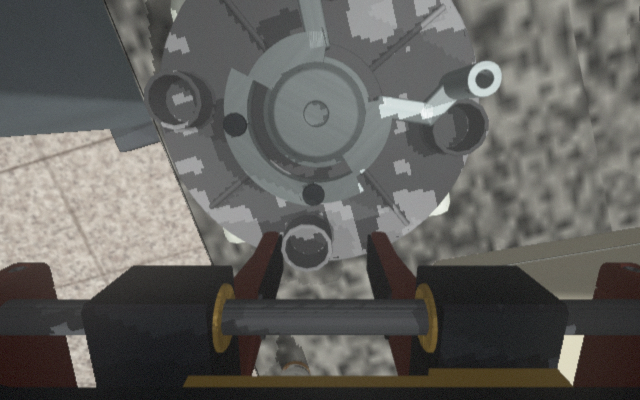

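View pics/g_side.png

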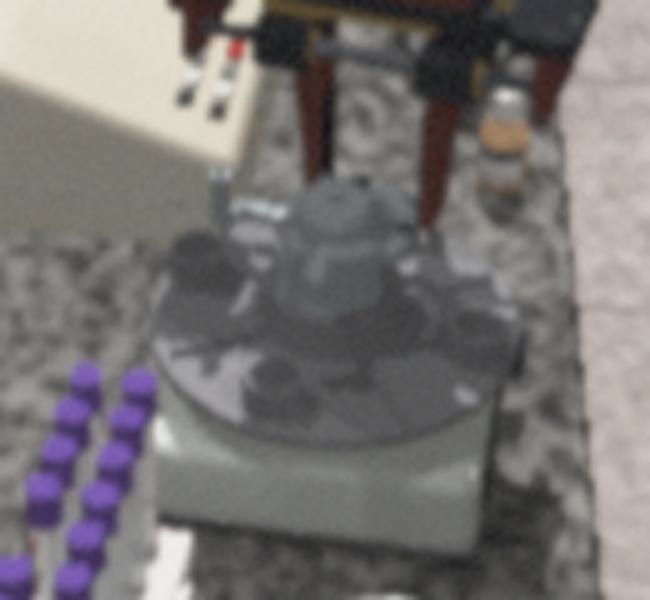

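Run:
```python
from h import *
plan((498.5,-221.5,382),31,8,1,start=(444,-303,338,73.7))
```

```text
[[0.0117,0.0037,-0.0055,0,0,5.34,1.0],[0.012,0.0026,-0.0055,0,0,5.34,1.0],[0.0121,0.0014,-0.0055,0,0,5.34,1.0],[0.0123,0.0003,-0.0055,0,0,5.34,1.0],[0.0122,-0.0008,-0.0055,0,0,5.34,1.0],[0.0121,-0.002,-0.0055,0,0,5.34,1.0],[0.0119,-0.0031,-0.0055,0,0,5.34,1.0],[0.0115,-0.0041,-0.0055,0,0,5.34,1.0]]
end [ 498.52130403 -221.53016095  382.        ] 30.97999999999998
```

Request:
jog_arm([
  [[0,-0.0025,0,0,0,0,0],[0,-0.0025,0,0,0,0,0],[0,0,-0.01,0,0,0,0],[0,0,-0.02,0,0,0,0],[0,0,-0.025,0,0,0,0],[0,0,-0.02,0,0,0,0.5],[0.0144,0.0043,-0.0055,0,0,5.34,1],[0.0147,0.0032,-0.0055,0,0,5.34,1],[0.0121,0.0014,-0.0055,0,0,5.34,1],[0.0123,0.0003,-0.0055,0,0,5.34,1],[0.0122,-0.0008,-0.0055,0,0,5.34,1],[0.0121,-0.002,-0.0055,0,0,5.34,1],[0.0119,-0.0031,-0.0055,0,0,5.34,1],[0.0115,-0.0041,-0.0055,0,0,5.34,1],[0,0,0,0,0,0,1],[0,0,0,0,0,0,1]],
])

```text
t: 9.13
ee_pos: [498.8, -221.6, 382.7]
orientation: [3.025, 0.845, 0.001]
ft_force: [0.7, 0.0, -0.9]
width: 0.5
```

```bash
python3 look.py h wrist side
python3 - <<'E'
from h import *
np.set_printoptions(precision=1,suppress=True)
o,_,_=state(); C=cam('wrist',o); Z['hub_top']=90
for k in 1,2,3,4: Z[f'cup_{k}']=79
for t in ['hub_top','cup_1','ring_centre','eye_left','eye_right']:
    for d in ctrl.landmark_of(t,'wrist')[:5]:
        print(t,round(d['p'],2),np.array(d['uv']),ray_z(C,d['uv'],Z[t])[:2])
S=cam('side')
for d in ctrl.landmark_of('cup_1','side')[:5]: print(round(d['p'],2),np.array(d['uv']),ray_z(S,d['uv'],79)[:2],ray_z(S,d['uv'],86)[:2])
E
```

```text
9.1333 [ 498.8 -221.6  382.7] tip 200.71343155557042 31.218392140691456 0.45658853459376486 [ 0.7  0.  -0.9] [-0.  -0.   0.1]
cup_1 0.94 [380.8 199.8] [ 522.1 -266.3]
cup_1 0.71 [276.2 185. ] [ 486.1 -181.5]
cup_1 0.6 [156.4 141.9] [466.2 -77.8]
eye_left 0.88 [280.7 216.8] [ 481.  -196.6]
eye_right 0.71 [360.4 214.1] [ 512.6 -244.7]
0.91 [366.  197.8] [ 399.6 -218.7] [ 400.2 -210.2]
0.91 [326.1 206.7] [ 482.3 -185.3] [ 482.1 -177.2]
0.88 [346.8 171.3] [ 440.7 -310.2] [ 440.9 -300.8]
0.73 [339.6 186. ] [ 455.9 -255.8] [ 455.9 -246.9]
0.57 [345.1 274.6] [441.3  -3.3] [441.5   2.8]
```

View pics/h_wrist.png

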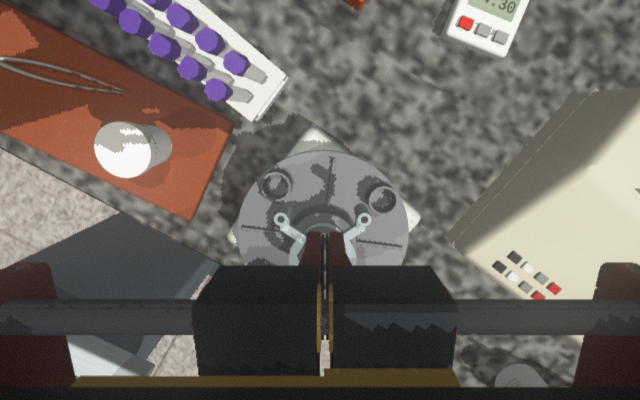

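View pics/h_side.png

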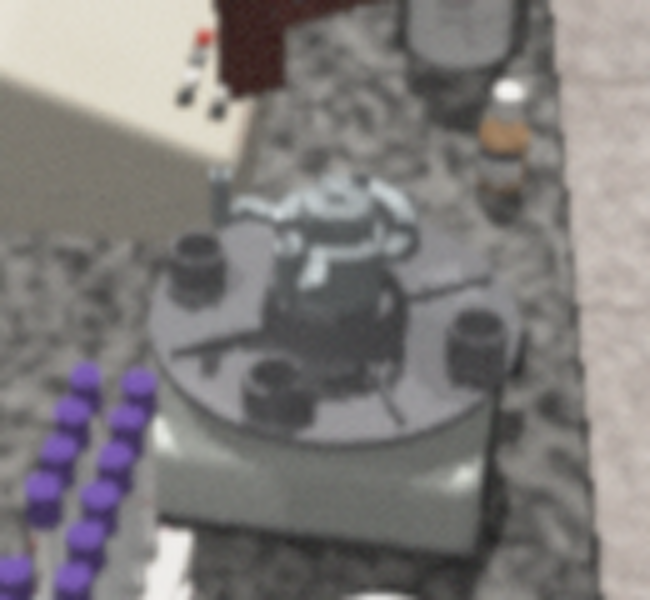

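Run:
```python
from h import *
np.set_printoptions(precision=1,suppress=True)
for p,y,uv in [((390.4,-203,390.1),-23,(336,95.5)),((398.8,-216.6,263.2),-23.3,(316.5,117.5)),((394.4,-247.5,263.9),2.8,(316.5,117.5)),((399.4,-268.5,263.7),20.8,(316.5,117)),((417.4,-293.8,263.3),46.7,(316.5,115.5)),((446,-309.2,263.1),73.7,(316.5,114))]:
    M=R.from_euler('z',y,degrees=True)*R.from_euler('x',180,degrees=True)
    C=cam('wrist',dict(ee_pos=np.array(p),orientation=M.as_rotvec()))
    q=ray_z(C,uv,133); t=M.as_matrix().T@(np.array([463.7,-242.2,133])-p)
    print(q[:2], 'expected px',proj(C,(463.7,-242.2,133)))
```

```text
[ 463.  -243.1] expected px [334.3  95. ]
[ 463.5 -242.6] expected px [315.  117.4]
[ 463.9 -242.4] expected px [315.8 118.2]
[ 464.1 -242.1] expected px [316.3 118.3]
[ 464.4 -241.5] expected px [316.4 118.8]
[ 464.3 -240.8] expected px [316.  118.9]
```

Request:
jog_arm([
  [[-0.0006,-0.0014,0.01,0,0,-1.3,1],[0,0,0.02,0,0,0,1],[0,0,0.018,0,0,0,1],[0,0,0.014,0,0,0,1],[0,0,0.01,0,0,0,1],[0,0,0.006,0,0,0,1],[0,0,0.0035,0,0,0,1],[0,0,0,0,0,0,1],[0,0,0,0,0,0,1]],
])

```text
t: 10.28
ee_pos: [497.7, -221.0, 300.8]
orientation: [3.017, 0.874, 0.001]
ft_force: [0.8, -0.7, -0.2]
width: 0.3
```

```bash
python3 look.py i wrist
```

```text
10.2833 [ 497.7 -221.   300.8] tip 118.75551890577958 32.31454956202016 0.34574156299183617 [ 0.8 -0.7 -0.2] [-0.  0.  0.]
```

View pics/i_wrist.png

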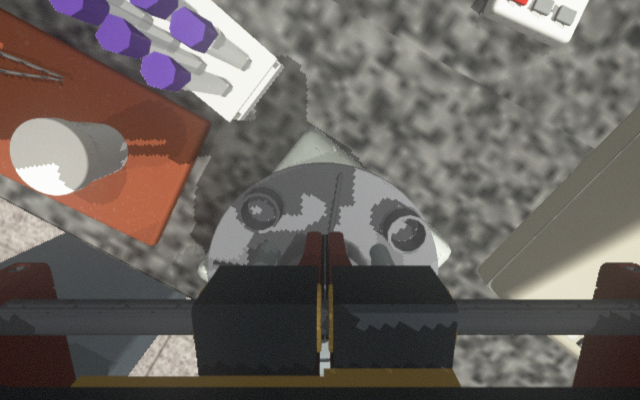

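Request:
jog_arm([
  [[0,0,0,0,0,0,0.5],[0,0,0,0,0,0,0.3],[0,0,0,0,0,0,0.2],[0,0,0,0,0,0,0.2],[0,0,0,0,0,0,0.2]],
])

```text
t: 10.75
ee_pos: [497.5, -220.9, 300.7]
orientation: [3.017, 0.874, 0.0]
ft_force: [-0.2, 1.0, -0.5]
width: 30.3
```

```bash
python3 look.py j side top wrist
```

```text
10.75 [ 497.5 -220.9  300.7] tip 118.67310058052755 32.30337036642446 30.339336860367972 [-0.2  1.  -0.5] [ 0. -0. -0.]
```

View pics/j_side.png

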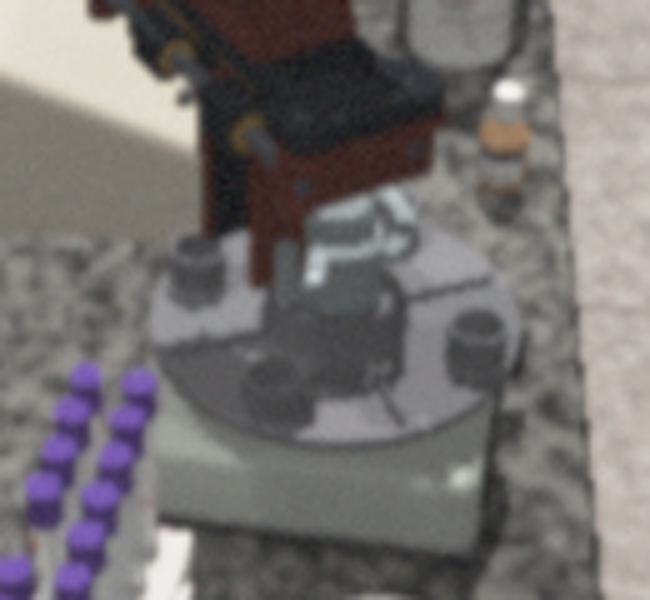

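View pics/j_wrist.png

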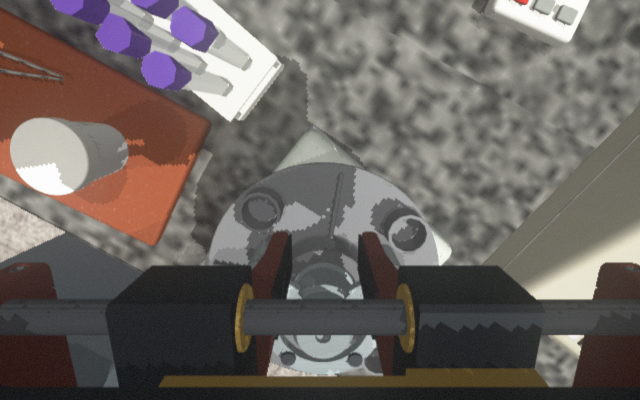

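View pics/j_top.png

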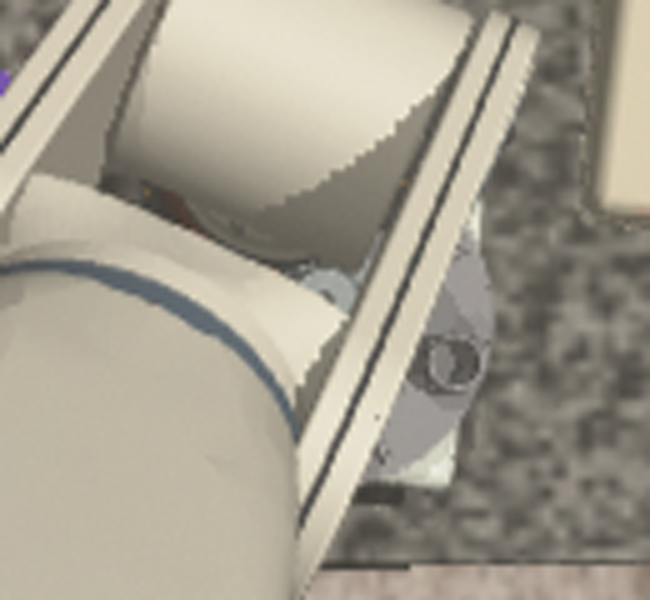

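Run:
```python
import cv2
im=cv2.imread('pics/j_wrist.png'); cv2.imwrite('pics/j_wz.png',cv2.resize(im[225:380,240:410],None,fx=4.5,fy=4.5,interpolation=cv2.INTER_NEAREST)[:600])
```

```text
(no output)
```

View pics/j_wz.png

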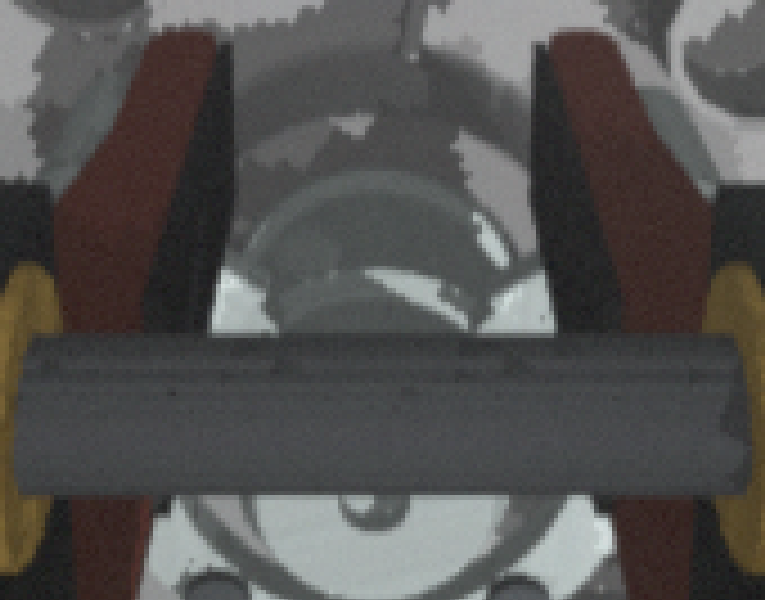

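Request:
jog_arm([
  [[0,0,0,0,0,0,0.6],[0,0,0,0,0,0,0.7],[0,0,0,0,0,0.65,0.7],[0,0,0,0,0,0.65,0.7],[0,0,0,0,0,0,0.4],[0,0,0,0,0,0,0.3],[0,0,0,0,0,0,0.2],[-0.0005,0,0,0,0,0,0.1],[-0.0005,0,0,0,0,0,0],[-0.0005,0,0,0,0,0,-0.1],[-0.0005,0,0,0,0,0,-0.2],[-0.0005,0,0,0,0,0,-0.25],[0,0,0,0,0,0,-0.25],[0,0,0,0,0,0,-0.25],[0,0,0,0,0,0,-0.25]],
])

```text
t: 12.15
ee_pos: [495.4, -222.2, 300.5]
orientation: [-3.027, -0.84, 0.0]
ft_force: [0.4, 0.0, -0.8]
width: 54.7
```

```bash
python3 look.py k side wrist;  python3 - <<'E'
import cv2
im=cv2.imread('pics/k_wrist.png'); cv2.imwrite('pics/k_wz.png',cv2.resize(im[225:380,225:425],None,fx=3.8,fy=3.8,interpolation=cv2.INTER_NEAREST)[:600])
E
```

```text
12.15 [ 495.4 -222.2  300.5] tip 118.46108339270722 31.004294636605035 54.7341781196603 [ 0.4  0.  -0.8] [-0.  -0.1 -0. ]
```

View pics/k_wz.png

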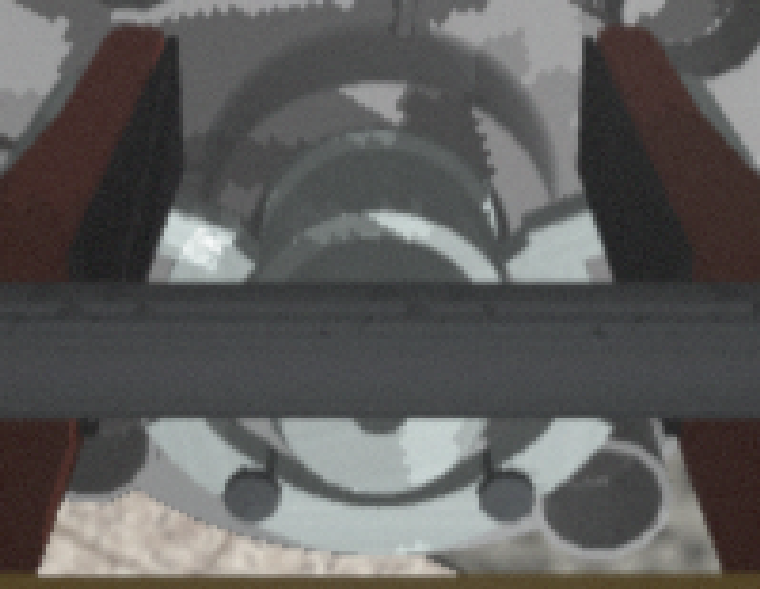

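View pics/k_side.png

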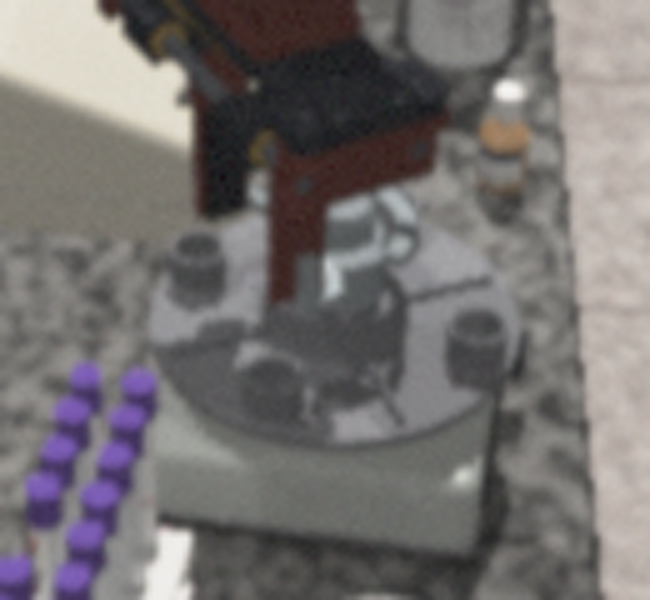

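Request:
jog_arm([
  [[0,0,0,0,0,0,-0.29],[0,0,0,0,0,0,-0.32],[0,0,0,0,0,0,-0.32],[0,0,0.002,0,0,0,-0.32],[0,0,0.002,0,0,0,-0.32],[0,0,0.002,0,0,0,-0.32],[0,0,0.002,0,0,0,-0.32],[0,0,0.002,0,0,0,-0.32],[0,0,0.002,0,0,0,-0.32],[0,0,0,0,0,0,-0.32]],
])

```text
t: 13.08
ee_pos: [495.2, -222.1, 288.0]
orientation: [-3.027, -0.84, 0.001]
ft_force: [-0.8, 0.2, -0.9]
width: 57.9
```

```bash
python3 look.py l side wrist;  python3 - <<'E'
import cv2
im=cv2.imread('pics/l_wrist.png'); cv2.imwrite('pics/l_wz.png',cv2.resize(im[225:380,225:425],None,fx=3.8,fy=3.8,interpolation=cv2.INTER_NEAREST)[:600])
E
```

```text
13.0833 [ 495.2 -222.1  288. ] tip 105.97709958854392 31.004253383091154 57.93331260116651 [-0.8  0.2 -0.9] [-0. -0. -0.]
```

View pics/l_wz.png

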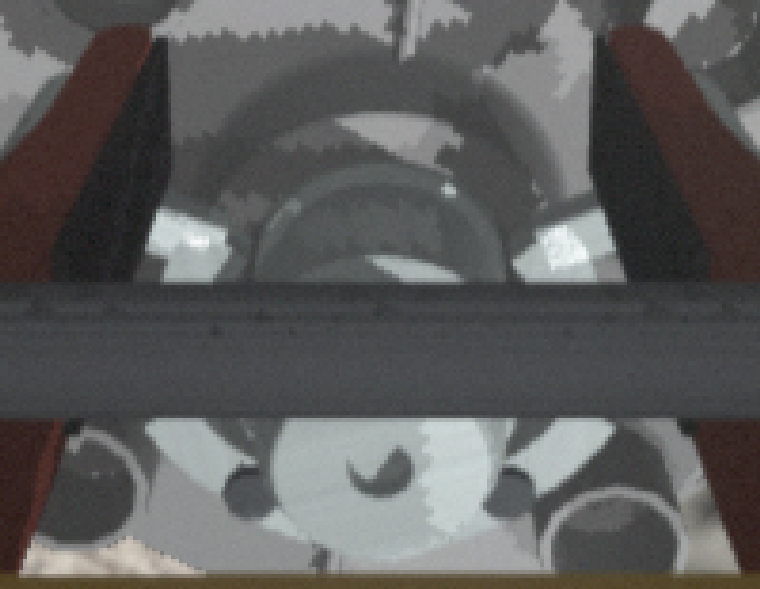

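View pics/l_side.png

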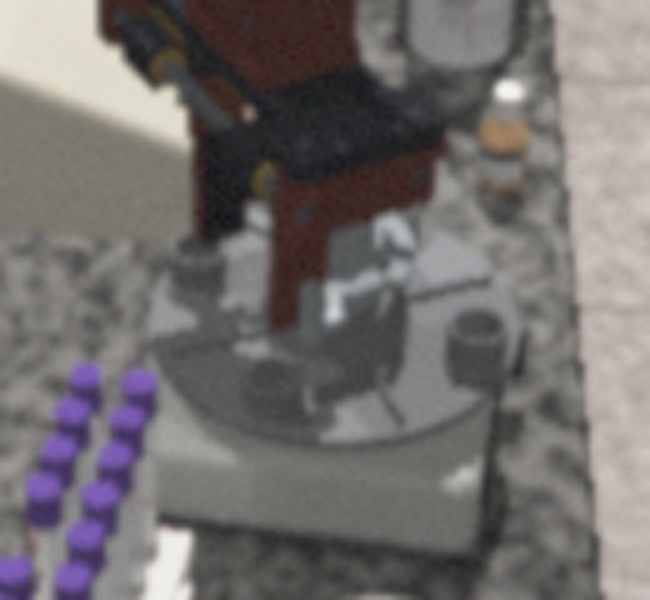

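Run:
```python
from h import *
np.set_printoptions(precision=1,suppress=True)
S=cam('side'); u=np.array([np.cos(np.radians(31)),np.sin(np.radians(31)),0]); v=np.array([-u[1],u[0],0]); a=np.array([463.8,-242.2,0])
f=lambda p:(proj(S,p)-[270,130]+.4)*5
def P(x,y,z): return f(a+u*x+v*y+[0,0,z])
for z in (122,110,97): print(z,'bridge',P(-28,0,z),'bridgeL',P(-25,15,z),'left jaw',P(0,28,z),P(20,32,z), 'hubtop', P(-29.5,0,90))
for i,n in enumerate('kl'):
    im=cv2.imread(f'pics/{n}_side.png')[150:400,180:450]; cv2.imwrite(f'pics/{n}_sz.png',cv2.resize(im,None,fx=2,fy=2))
a_=cv2.imread('pics/k_sz.png');b=cv2.imread('pics/l_sz.png');cv2.imwrite('pics/kl.png',cv2.resize(np.hstack([a_,b]),(800,370)))
```

```text
122 bridge [391.1 202.1] bridgeL [403.2 223. ] left jaw [367.2 256.8] [329.6 276.2] hubtop [391.1 261. ]
110 bridge [389.9 224.9] bridgeL [402.  245.8] left jaw [366.2 279.8] [328.9 299.2] hubtop [391.1 261. ]
97 bridge [388.7 249.1] bridgeL [400.6 270.1] left jaw [365.1 304.3] [328.1 323.8] hubtop [391.1 261. ]
```

View pics/kl.png

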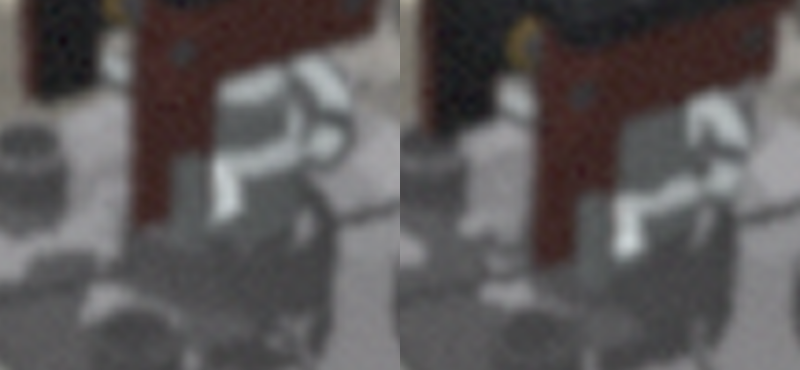

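Request:
jog_arm([
  [[0,0,0.002,0,0,0,-0.32],[0,0,0.002,0,0,0,-0.32],[0,0,0.002,0,0,0,-0.32],[0,0,0.002,0,0,0,-0.32],[0,0,0.002,0,0,0,-0.32],[0,0,0.0015,0,0,0,-0.32],[0,0,0,0,0,0,-0.32],[0,0,0,0,0,0,-0.32]],
])

```text
t: 13.85
ee_pos: [495.3, -222.2, 276.8]
orientation: [-3.027, -0.84, 0.0]
ft_force: [-0.2, -0.4, -0.2]
width: 57.7
```

```bash
python3 look.py m side wrist;  python3 - <<'E'
import cv2,numpy as np
im=cv2.imread('pics/m_wrist.png'); cv2.imwrite('pics/m_wz.png',cv2.resize(im[225:380,225:425],None,fx=3.8,fy=3.8,interpolation=cv2.INTER_NEAREST)[:600])
a,b=[cv2.resize(cv2.imread(f'pics/{n}_side.png')[150:400,180:450],None,fx=1.48,fy=1.48) for n in 'lm']
cv2.imwrite('pics/lm.png',np.hstack([a,b]))
E
```

```text
13.85 [ 495.3 -222.2  276.8] tip 94.84808019394416 31.00415846910196 57.74095513488338 [-0.2 -0.4 -0.2] [ 0. -0.  0.]
```

View pics/m_wz.png

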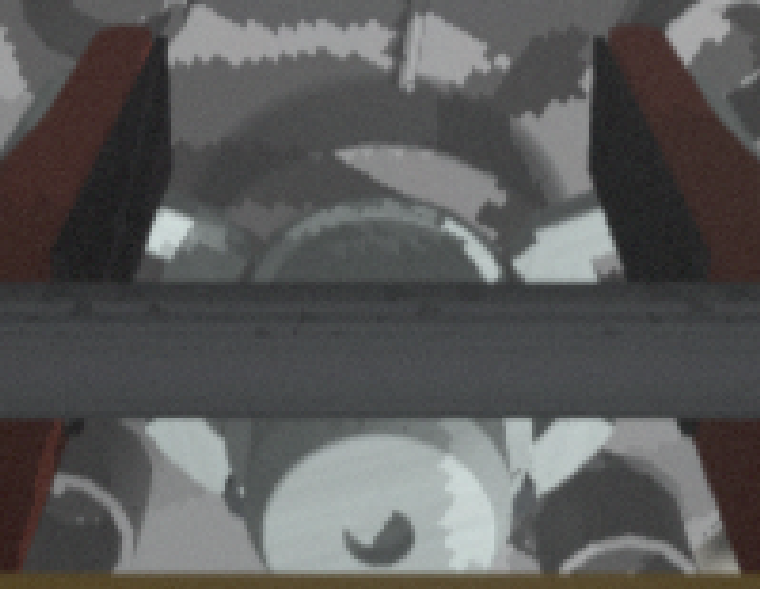

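View pics/lm.png

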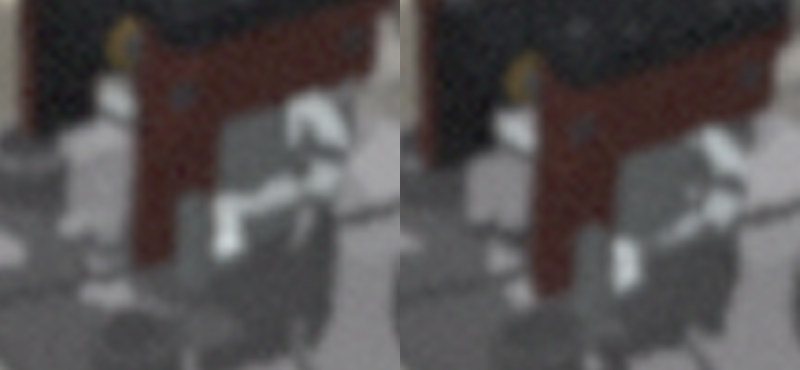

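Request:
jog_arm([
  [[0,0,0.001,0,0,0,-0.32],[0,0,0.0006,0,0,0,-0.32],[0,0,0,0,0,0,-0.32],[0,0,0,0,0,0,-0.32]],
])

```text
t: 14.28
ee_pos: [495.3, -222.2, 275.4]
orientation: [-3.027, -0.84, 0.0]
ft_force: [-0.5, -0.3, -1.1]
width: 57.8
```

```bash
python3 look.py n side;  python3 - <<'E'
from h import *
np.set_printoptions(precision=1,suppress=True)
S=cam('side')
for t in('eye_left','eye_right','ring_centre','hub_top'):
    for d in ctrl.landmark_of(t,'side')[:3]: print(t,round(d['p'],2),np.array(d['uv']))
u=np.array([np.cos(np.radians(31)),np.sin(np.radians(31)),0]); v=np.array([-u[1],u[0],0]); a=np.array([463.8,-242.2,0])
for z in (105,106,107,109,112): print(z,proj(S,a+36.5*u+46*v+[0,0,z]),proj(S,a+36.5*u-46*v+[0,0,z]),proj(S,a+[0,0,z-13]))
a,b=[cv2.resize(cv2.imread(f'pics/{n}_side.png')[150:400,180:450],None,fx=1.48,fy=1.48) for n in 'mn']
cv2.imwrite('pics/mn.png',np.hstack([a,b]))
E
```

```text
14.2833 [ 495.3 -222.2  275.4] tip 93.35905261776486 31.002918154550905 57.80871822512549 [-0.5 -0.3 -1.1] [ 0.  -0.1  0.1]
eye_left 0.71 [330.3 193.8]
eye_right 0.56 [313.1 175.8]
ring_centre 0.47 [336.8 181.2]
ring_centre 0.18 [366.8 165.7]
hub_top 0.61 [335.  190.2]
hub_top 0.54 [371.5 167.7]
105 [331.6 197.6] [310.8 173.5] [335.9 185. ]
106 [331.6 197.2] [310.8 173.1] [335.9 184.6]
107 [331.6 196.8] [310.8 172.7] [336.  184.3]
109 [331.7 196.1] [310.8 172. ] [336.  183.5]
112 [331.7 194.9] [310.7 170.9] [336.  182.4]
```

View pics/mn.png

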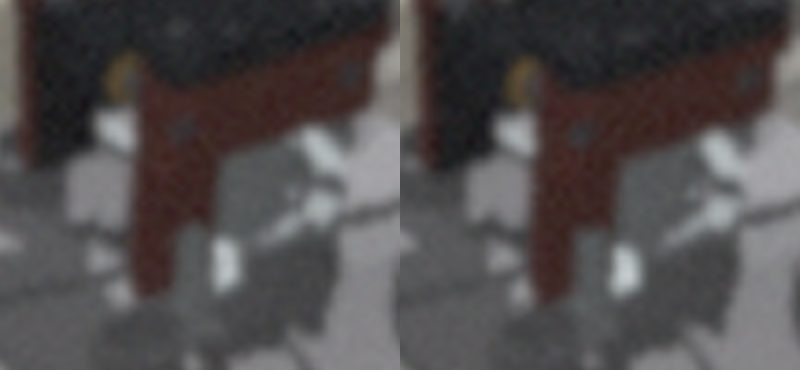

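Request:
jog_arm([
  [[0.0005,0,0,0,0,0,-0.2],[0.0005,0,0,0,0,0,-0.05],[0.0005,0,0,0,0,0,0.1],[0.0005,0,0,0,0,0,0.25],[0,0,0,0,0,0,0.4],[0,0,0,0,0,0,0.5],[0,0,0,0,0,0,0.7],[0,0,0,0,0,0,0.8],[0,0,0,0,0,0,0.8]],
])

```text
t: 15.28
ee_pos: [497.1, -221.2, 275.4]
orientation: [3.027, 0.84, 0.0]
ft_force: [0.1, -0.3, -0.0]
width: 9.3
```

```bash
python3 look.py o side wrist;  python3 - <<'E'
import cv2,numpy as np
im=cv2.imread('pics/o_wrist.png'); cv2.imwrite('pics/o_wz.png',cv2.resize(im[200:380,215:435],None,fx=3.3,fy=3.3,interpolation=cv2.INTER_NEAREST)[:600])
a,b=[cv2.resize(cv2.imread(f'pics/{n}_side.png')[150:400,180:450],None,fx=1.48,fy=1.48) for n in 'no']
cv2.imwrite('pics/no.png',np.hstack([a,b]))
E
```

```text
15.2833 [ 497.1 -221.2  275.4] tip 93.40804784891958 31.00427657106833 9.253954808444313 [ 0.1 -0.3 -0. ] [ 0. -0.  0.]
```

View pics/o_wz.png

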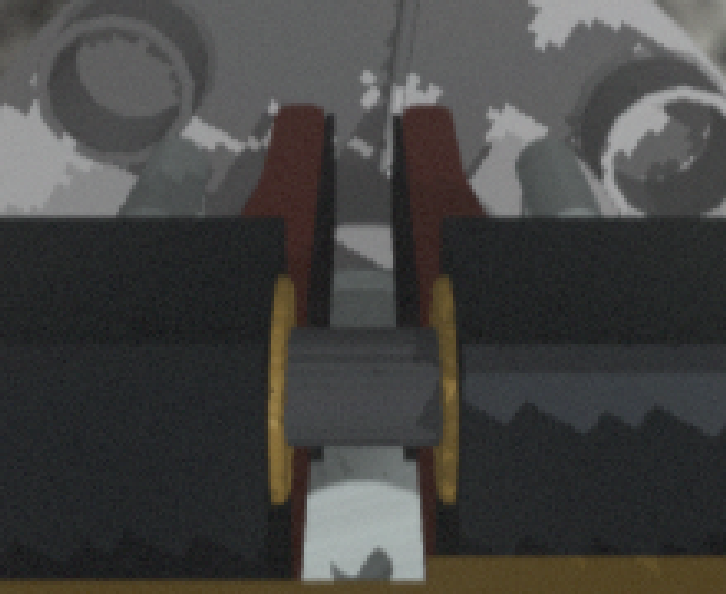

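View pics/no.png

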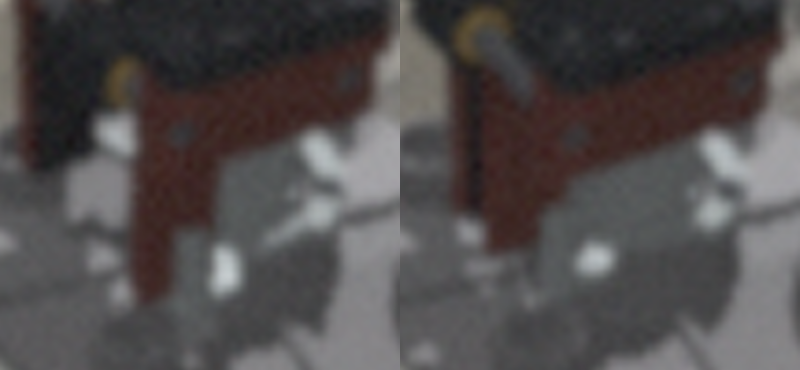

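Request:
jog_arm([
  [[0,0,-0.01,0,0,0,1],[0,0,-0.02,0,0,0,1],[0,0,-0.025,0,0,0,1],[0,0,-0.025,0,0,0,1],[-0.015,0,-0.025,0,0,0,1],[-0.025,0,-0.02,0,0,0,1],[-0.03,0,0,0,0,0,1],[-0.03,0,0,0,0,0,1],[-0.015,0,0,0,0,0,1],[0,0,0,0,0,0,1],[0,0,0,0,0,0,1]],
])

```text
t: 16.3
ee_pos: [398.1, -280.7, 401.2]
orientation: [3.027, 0.837, 0.001]
ft_force: [1.0, 0.0, -0.2]
width: 0.3
```

```bash
python3 look.py p side wrist;  python3 - <<'E'
from h import *
np.set_printoptions(precision=1,suppress=True)
o,_,_=state(); C=cam('wrist',o); S=cam('side')
for n,CC in(('wrist',C),('side',S)):
  for t in('eye_left','eye_right','ring_centre'):
    for d in ctrl.landmark_of(t,n)[:3]: print(n,t,round(d['p'],2),np.array(d['uv']),ray_z(CC,d['uv'],93 if t[0]=='r' else 106)[:2])
im=cv2.imread('pics/p_wrist.png'); cv2.imwrite('pics/p_wz.png',cv2.resize(im[0:200,220:440],None,fx=3,fy=3,interpolation=cv2.INTER_CUBIC))
E
```

```text
16.3 [ 398.1 -280.7  401.2] tip 219.1836482409508 30.894866609190927 0.3154277771018699 [ 1.   0.  -0.2] [-0. -0. -0.]
wrist eye_left 0.64 [286.5  54.2] [ 482.7 -197.2]
wrist eye_right 0.72 [360.2  52.3] [ 512.9 -244.6]
side eye_left 0.58 [325.8 192.2] [ 483.8 -199.4]
side eye_right 0.48 [314.4 178.4] [ 509.9 -244.5]
side ring_centre 0.78 [335.5 186.4] [ 464.6 -236.1]
```

View pics/p_wrist.png

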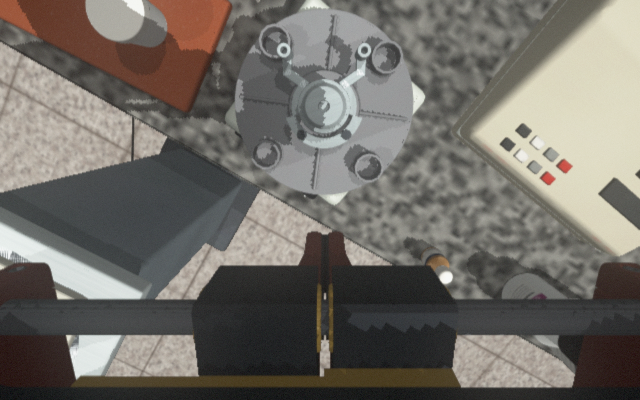

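View pics/p_side.png

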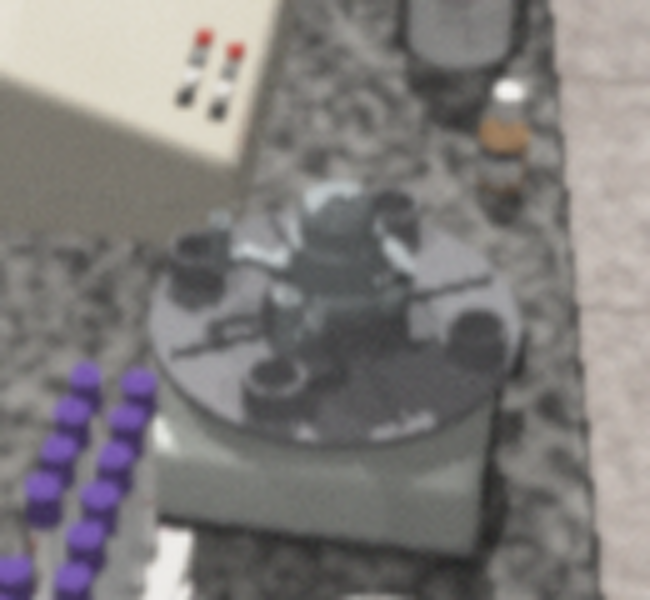

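Run:
```python
from h import *
np.set_printoptions(precision=1,suppress=True)
o,_,_=state(); C=cam('wrist',o); S=cam('side')
u=np.array([np.cos(np.radians(31.8)),np.sin(np.radians(31.8)),0]); v=np.array([-u[1],u[0],0]); a=np.array([463.8,-242.2,0])
w=cv2.resize(cv2.imread('pics/p_wrist.png')[20:180,240:410],None,fx=3.5,fy=3.5,interpolation=cv2.INTER_CUBIC)
s=cv2.imread('pics/p_side.png')[130:430,160:490].copy(); s=cv2.resize(s,None,fx=1.8,fy=1.8)
th=np.linspace(np.radians(70),np.radians(290),60)
for z,col in((96,(0,0,255)),(103,(0,255,0))):
    for k in th:
        p=a+33.5*np.cos(k)*u+33.5*np.sin(k)*v+[0,0,z]
        x=(proj(C,p)-[240,20])*3.5; cv2.circle(w,tuple(int(i) for i in x),1,col,-1)
        x=(((proj(S,p)-[270,130]+.4)*5)-[160,130])*1.8; cv2.circle(s,tuple(int(i) for i in x),1,col,-1)
cv2.imwrite('pics/q_w.png',w); cv2.imwrite('pics/q_s.png',s)
```

```text
(no output)
```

View pics/q_w.png

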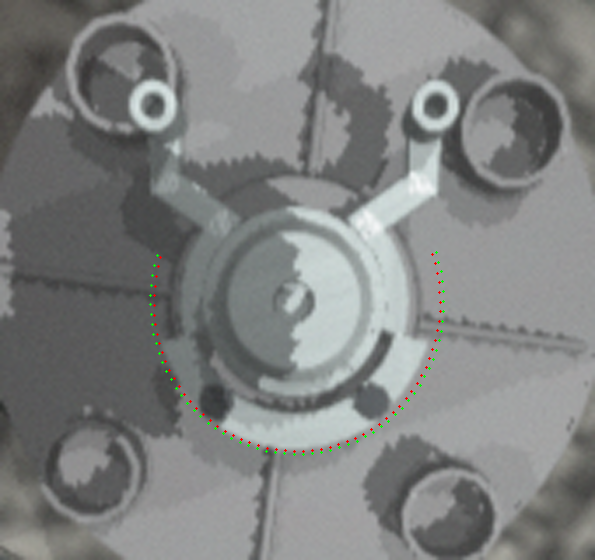

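View pics/q_s.png

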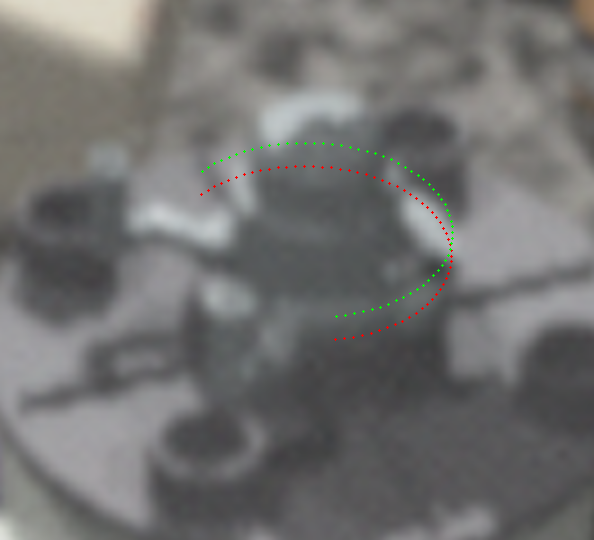

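```bash
python3 -c "
from workcell import ctrl
print(ctrl.close_job())"
```

```text
the job is handed in; nothing more can be done
None
```

The carousel is home over the lugs and the retaining ring is shut in the groove. I handed the job in at about 16.5 s of robot time.

**Carousel:** I straddled one cup with the fingers and turned the carousel about 89° counter-clockwise, seen from above. It dropped home there; both the wrist and side views showed the deck sitting about 7 mm lower.

**Ring:** I spread it by its two eyes to about 0.3 rad per jaw, estimated from the finger opening. I then lowered it about 25 mm until its underside was about 91 mm up, let it spring shut, and backed the fingers away without touching anything. Force readings were close to zero throughout the descent and release.

**Last checks:**
- **Ring shut:** the eyes measured 56 mm apart from the wrist camera and 53 mm from the side camera. Fully shut they stand 58 mm apart; a ring sprung on the full spindle would show 71 mm or more.
- **Ring height and level:** the side view fits the ring's top at about 96 mm, which is home, and level. The wrist view could not tell 96 mm from 103 mm, so height and tilt rest on the side view, plus the fact that the jaws only close this far in the groove.
- **Side camera:** it placed the ring's centre about 6 mm from the spindle axis; I took this as detector error, because the eye positions and the wrist view fit the axis.
- **Surroundings:** I saw no disturbance of the cup, vial or tweezers in the pictures, but did not measure their positions again.

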